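# Seat the sections of a die model round the arch and lock the tray

### The arm

A 6-joint arm with a two-finger parallel gripper is mounted at the origin on a cart in front of the work surface, level with it; the furniture and walls round the work are solid. World frame = base frame: x ahead of the robot, y to its left, z up, the work surface at z = 0. Lengths are in m, angles in rad, forces in N, time in s.
With the tool pointing down it reaches from about 0.225 to 0.875 m from the base axis. Payload 3.4 kg.
Tool frame: the origin (TCP) lies between the finger pads; the fingertips stand 11 mm ahead of it and the grasp point (between the pads) lies 8 mm behind it; z points along the fingers, y is the line along which they close (so a half turn about z gives the same grasp; the last joint's range is limited). The gripper opens to 85 mm and grips with 20 to 120 N. Pads are 22 mm wide; open, the fingers measure 114 mm over their backs; the gripper's body (76 mm by 85 mm) begins 54 mm behind the grasp point. The pads swing forward as they close: fully open they stand 13 mm farther back than shut.
Start: joints at [1.101, 0.276, 1.505, -0, 1.361, -0.121], TCP at [0.197, 0.54, 0.242] pointing down, gripper open.
Joint ranges: [-2.89, 2.89], [-0.75, 2.08], [0.22, 2.7], [-1.18, 4.32], [0.11, 2.71], [-2.7, 2.7]. Speed limits (rad/s): [2.57, 2.57, 3.14, 3.14, 3.14, 3.14].

### API

Orientations are given as a unit quaternion [w, x, y, z].
In Python, from rig import manip, imaging gives the robot as it stands. The module is installed in compiled form; this text tells all that it offers.
- The arm moves only by the tool jog_arm, never from a script. Its argument "deltas" is one flat list of numbers, 7 for each row, row after row: the turn, a rotation vector about the world's x, y, z in degrees, then the shift along the world's x, y, z in mm, then the opening, from 0 (shut) to 1 (fully open). In form: [ax, ay, az, tx, ty, tz, gripper, ax, ay, az, tx, ty, tz, gripper, ...]. A call has 1 to 20 rows; each row is the pose to reach, as a shift and turn from the pose commanded when the call began; what a row does not reach only later rows make up. A row lasts 1/10 s, in which the tool goes at most 50 mm and 8.59 degrees, less where a joint would pass 70% of its speed; a pose out of reach is approached as far as the arm can. A call with a gripper value outside its range is refused whole. The fingers move at their own pace and stop on an object; "grip_force" is the grip in N (left out, the last holds). Time passes only in rows, so rows that repeat a pose let the fingers close. It gives the time, the measured TCP pose, the force, the opening and the grip force at its end, in the units of the state.
- manip.get_state(): the state, without advancing time (a new reading comes with each control period).
- imaging.get_image(name): name is "scene" or "top"; returns the picture (420x560x3 uint8, blue, green, red); there is no depth.
- imaging.calibration(name): a dict with "mtx" (3x3 intrinsics, pixels), "dist" ([k1, k2, p1, p2, k3] as OpenCV has them; the pictures are not rectified), "cam_to_world" (4x4, takes a point from camera to world coordinates). Camera axes: x right, y down, z forward; pixel columns grow to the right and rows downward; lengths in m; the calibration is good to about 2 mm. A picture is of the moment at which its call begins. calibration takes no time and is no camera call.
- manip.sign_off(): hands the job in; it is judged then, once.
The state is a dict: "clock": time; "qpos": joint angles; "qd": joint speeds; "effort": joint torques, N m; "position": TCP position; "ee_rot": TCP orientation; "contact_force": force on the tool from outside, world axes, zero at the start; "moment": the same for the moment, N m; "width": finger opening in m; "gripper_force": force on a finger pad.
Only numpy, scipy, OpenCV 4.12 (cv2) and the standard library are available. Lean on these libraries where they do the work, as an engineer would, in place of code of your own. Each camera call takes 0.05 s, during which the arm holds its last target. There are 200 camera calls.

### The job

Work round the arch of the sawn die model with the fingertips, from either end to the other, gently pressing each of the seven tooth sections down in turn until it sits fully home in the tray. Then push both side gates of the tray shut so that they lock the sections in, and withdraw. Only press and push: nothing is to be picked up or pulled out, the model should stay about where it stands, and the upper cast, the articulator and the crucible are left alone.

Things in the scene. Friction and masses are not known exactly. Their poses are not given: they have to be found in the camera images.
- model_mid (a point): The die model: a dark blue horseshoe tray (86 mm wide, 76 mm long, 0.7 kg, loose on the bench) with a sawn arch of honey-yellow teeth. This point: centre of the arch's half circle, at bench level. -x points to the front teeth, +x to the arch's open end, +y to gate_left. The row of teeth runs on a radius of 27 mm about it on the -x side, then along two straight legs (y = -27 and +27 mm) to x = 24 mm.
- section_1 (a joint): Height of section 1 above its seat (m): 0 = fully home on the tray, larger = standing proud (4 to 7 mm at the start). Slides straight up and down on two brass pins with about 2 N of friction and stays where it is left. Home, its biting edges are 36 mm above the bench.
- section_1_top (a point): Middle of the biting edges of section 1 (right leg, two molars); moves with it. Sections are numbered round the arch from 1 (-y leg) to 7 (+y leg), about 16 mm along the arch each (23 mm in the legs), 14 mm across, with 0.7 mm saw cuts between.
- section_2 (a joint): Height of section 2 above its seat (m): 0 = fully home on the tray, larger = standing proud (4 to 7 mm at the start). Slides straight up and down on two brass pins with about 2 N of friction and stays where it is left. Home, its biting edges are 36 mm above the bench.
- section_2_top (a point): Middle of the biting edges of section 2 (right, two premolars); moves with it. Sections are numbered round the arch from 1 (-y leg) to 7 (+y leg), about 16 mm along the arch each (23 mm in the legs), 14 mm across, with 0.7 mm saw cuts between.
- section_3 (a joint): Height of section 3 above its seat (m): 0 = fully home on the tray, larger = standing proud (4 to 7 mm at the start). Slides straight up and down on two brass pins with about 2 N of friction and stays where it is left. Home, its biting edges are 36 mm above the bench.
- section_3_top (a point): Middle of the biting edges of section 3 (right canine and incisor); moves with it. Sections are numbered round the arch from 1 (-y leg) to 7 (+y leg), about 16 mm along the arch each (23 mm in the legs), 14 mm across, with 0.7 mm saw cuts between.
- section_4 (a joint): Height of section 4 above its seat (m): 0 = fully home on the tray, larger = standing proud (4 to 7 mm at the start). Slides straight up and down on two brass pins with about 2 N of friction and stays where it is left. Home, its biting edges are 36 mm above the bench.
- section_4_top (a point): Middle of the biting edges of section 4 (the two front incisors); moves with it. Sections are numbered round the arch from 1 (-y leg) to 7 (+y leg), about 16 mm along the arch each (23 mm in the legs), 14 mm across, with 0.7 mm saw cuts between.
- section_5 (a joint): Height of section 5 above its seat (m): 0 = fully home on the tray, larger = standing proud (4 to 7 mm at the start). Slides straight up and down on two brass pins with about 2 N of friction and stays where it is left. Home, its biting edges are 36 mm above the bench.
- section_5_top (a point): Middle of the biting edges of section 5 (left incisor and canine); moves with it. Sections are numbered round the arch from 1 (-y leg) to 7 (+y leg), about 16 mm along the arch each (23 mm in the legs), 14 mm across, with 0.7 mm saw cuts between.
- section_6 (a joint): Height of section 6 above its seat (m): 0 = fully home on the tray, larger = standing proud (4 to 7 mm at the start). Slides straight up and down on two brass pins with about 2 N of friction and stays where it is left. Home, its biting edges are 36 mm above the bench.
- section_6_top (a point): Middle of the biting edges of section 6 (left, two premolars); moves with it. Sections are numbered round the arch from 1 (-y leg) to 7 (+y leg), about 16 mm along the arch each (23 mm in the legs), 14 mm across, with 0.7 mm saw cuts between.
- section_7 (a joint): Height of section 7 above its seat (m): 0 = fully home on the tray, larger = standing proud (4 to 7 mm at the start). Slides straight up and down on two brass pins with about 2 N of friction and stays where it is left. Home, its biting edges are 36 mm above the bench.
- section_7_top (a point): Middle of the biting edges of section 7 (left leg, two molars); moves with it. Sections are numbered round the arch from 1 (-y leg) to 7 (+y leg), about 16 mm along the arch each (23 mm in the legs), 14 mm across, with 0.7 mm saw cuts between.
- gate_left (a joint): Angle of the teal green curved locking gate on the +y side (rad): 0 = shut against the arch, larger = swung open (clockwise seen from above; 0.45 to 0.75 at the start). Turns about an upright pin with slight friction and stays where it is left; it cannot shut while a section beside it stands proud.
- gate_left_hinge (a point): Axis of that gate's upright hinge pin, 18 mm above the bench, at the open end of the arch: x = 27, y = +40.3 mm from model_mid.
- gate_left_pad (a point): Centre of the flat outer face of that gate's ribbed thumb pad, 18 mm above the bench; moves with the gate. The pad is 18 mm long and reaches from 10 to 26 mm above the bench; pushed at its outer face it shuts the gate. Shut, it lies at x = -24, y = +46 mm from model_mid and the face looks to +y.
- gate_right (a joint): Angle of the teal green curved locking gate on the -y side (rad): 0 = shut against the arch, larger = swung open (anticlockwise seen from above; 0.45 to 0.75 at the start). Turns about an upright pin with slight friction and stays where it is left; it cannot shut while a section beside it stands proud.
- gate_right_hinge (a point): Axis of that gate's upright hinge pin, 18 mm above the bench, at the open end of the arch: x = 27, y = -40.3 mm from model_mid.
- gate_right_pad (a point): Centre of the flat outer face of that gate's ribbed thumb pad, 18 mm above the bench; moves with the gate. The pad is 18 mm long and reaches from 10 to 26 mm above the bench; pushed at its outer face it shuts the gate. Shut, it lies at x = -24, y = -46 mm from model_mid and the face looks to -y.
- upper_cast: White plaster cast of the opposing jaw, 53x71x27 mm, loose on the bench; origin at the middle of its underside. To be left alone.
- articulator: Dark grey jaw articulator, 101x92x92 mm, loose on the bench; origin at the middle of its underside. To be left alone.
- crucible: Beige casting crucible, 51 mm wide, 40 mm high, loose on the bench; origin at the middle of its underside. To be left alone.

How it is judged:
On the way, in this order (a step that is already met when the one before it is completed fails the run):
1. a section at one end of the arch is pressed home, the middle and the other end still proud (((value of joint section_1 below 0.0015 m and value of joint each of section_3, section_4, section_5, section_6, section_7 above 0.0025 m) or (value of joint section_7 below 0.0015 m and value of joint each of section_1, section_2, section_3, section_4, section_5 above 0.0025 m))), for 0.05 s.
2. pressing in turn, the sections from that end to the front teeth are home, the other end still proud (((value of joint each of section_1, section_2, section_3, section_4 below 0.0015 m and value of joint each of section_6, section_7 above 0.0025 m) or (value of joint each of section_7, section_6, section_5, section_4 below 0.0015 m and value of joint each of section_1, section_2 above 0.0025 m))), for 0.05 s.
3. all seven sections are home, both gates still open (value of joint each of section_1, section_2, section_3, section_4, section_5, section_6, section_7 below 0.0015 m and value of joint each of gate_left, gate_right above 0.2 rad), for 0.1 s.
At the end, for the whole second after the job is handed in: All seven sections within 1.5 mm of their seats, both gates within 0.07 rad (4 degrees) of shut, the model flat on the bench within 30 mm of where it stood, the upper cast, articulator and crucible within 20 mm of where they stood (value of joint each of section_1, section_2, section_3, section_4, section_5, section_6, section_7 below 0.0015 m and value of joint each of gate_left, gate_right below 0.07 rad and distance of model_mid from where it was at the start of the episode below 0.03 m and angle between model_mid's own z axis and vertical below 0.05 rad and height (world z) of model_mid below 0.004 m and distance of each of upper_cast, articulator, crucible from where it was at the start of the episode below 0.02 m); the robot touches nothing.
It fails at once if the model is pushed with more than 45 N (contact force between any of the fingers, the arm and model above 45 N).
It fails at once if a section is pulled up instead of pressed (value of joint any of section_1, section_2, section_3, section_4, section_5, section_6, section_7 above 0.0095 m).
It fails at once if the model is lifted or tipped (height (world z) of model_mid above 0.01 m or angle between model_mid's own z axis and vertical above 0.15 rad).
It fails at once if the model is shoved away (distance of model_mid from where it was at the start of the episode above 0.04 m).
It fails at once if the upper cast, articulator or crucible is disturbed (distance of any of upper_cast, articulator, crucible from where it was at the start of the episode above 0.025 m).
It also fails if it takes over 67 s, if anything falls off the work surface, if the arm or the gripper's body presses on something with over 40 N, if the wrist force passes 120 N, or if a joint passes its speed limit or range.

## Working session

There is one attempt and no reset: what is moved stays moved. The work goes in short steps, Python scripts to look and compute and a tool call to move; the robot and the scene stay as the last step left them, time stands still between calls to the robot, and variables do not carry over. Pictures are saved under pics/ and viewed, at most 10 in all, crops included, and the job is handed in when it is done.

Besides the shell and the picture viewer there is one more tool, called as name(argument=value, ...), one argument or row to a line, values as JSON. jog_arm: Moves the arm, as the interface text tells. Its arguments: {"type":"object","properties":{"deltas":{"type":"array"},"grip_force":{"type":"number"}},"required":["deltas"]}

```bash
mkdir -p pics
cat > h.py <<'E'
import numpy as np, cv2
from rig import manip, imaging
def ray(cam,px):
    c=imaging.calibration(cam);T=np.array(c['cam_to_world'])
    p=cv2.undistortPoints(np.array(px,float).reshape(-1,1,2),np.array(c['mtx']),np.array(c['dist'])).reshape(-1,2)
    d=np.c_[p,np.ones(len(p))]@T[:3,:3].T
    return T[:3,3],d
def atz(cam,px,z):
    o,d=ray(cam,px); return o+d*((z-o[2])/d[:,2])[:,None]
def proj(cam,P):
    c=imaging.calibration(cam);T=np.linalg.inv(np.array(c['cam_to_world']))
    return cv2.projectPoints(np.array(P,float).reshape(-1,1,3),cv2.Rodrigues(T[:3,:3])[0],T[:3,3],np.array(c['mtx']),np.array(c['dist']))[0].reshape(-1,2)
E
python3 - <<'E'
from h import *
for n in("scene","top"):
    cv2.imwrite(f"pics/{n}0.png",imaging.get_image(n)); print(n,np.round(imaging.calibration(n)['cam_to_world'],3),np.array(imaging.calibration(n)['mtx'])[0,0])
s=manip.get_state();print(s)
E
```

```text
scene [[ 0.618 -0.467  0.633 -0.215]
 [-0.786 -0.354  0.507 -0.663]
 [-0.013 -0.81  -0.586  0.757]
 [ 0.     0.     0.     1.   ]] 473.84254983026267
top [[ 0.03  -0.994  0.102  0.412]
 [-1.    -0.03  -0.002 -0.055]
 [ 0.005 -0.102 -0.995  1.163]
 [ 0.     0.     0.     1.   ]] 467.8959585642528
{'clock': 0.1, 'qpos': array([ 1.10100216e+00,  2.76497769e-01,  1.50600315e+00,  1.69593566e-05,
        1.36074512e+00, -1.21024561e-01]), 'qd': array([ 1.63578164e-03, -3.34691197e-03, -1.12725553e-03,  1.17149222e-03,
       -4.68466536e-04,  1.07102593e-05]), 'effort': array([ 1.21391829e-03, -4.17699838e+01, -2.46404618e+01, -3.36488174e-04,
        5.91979857e-03, -3.23116365e-05]), 'position': array([0.1963003 , 0.53995536, 0.24154695]), 'ee_rot': array([-2.48607624e-04,  1.73503994e-01,  9.84832819e-01, -7.88464528e-04]), 'contact_force': array([ 0.41312207, -1.15221107, -0.53224921]), 'moment': array([-0.02412147,  0.01186136,  0.00475783]), 'gripper_force': 0.0, 'width': 0.08535123013905205}
```

View pics/scene0.png

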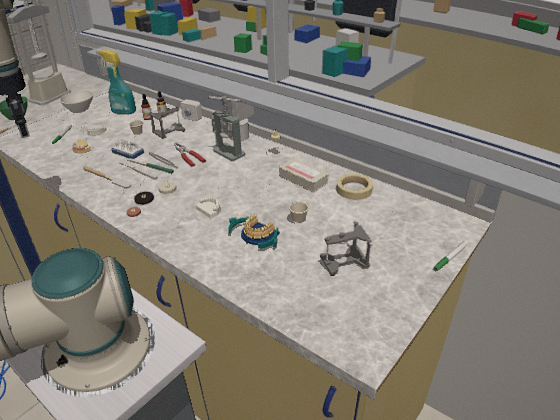

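View pics/top0.png

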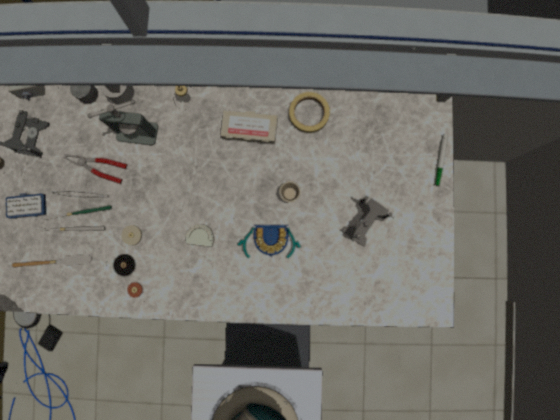

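The scene view shows the die model near (258,232), and the top view shows it near (271,240) with its front teeth toward the robot (down in the picture). The crucible is at (289,192), the cast at (200,236) and the articulator at (366,220). I'll enlarge both views.

Run:
```python
import cv2
a=cv2.imread("pics/top0.png")[210:270,230:310];b=cv2.imread("pics/scene0.png")[205:260,215:295]
cv2.imwrite("pics/c_top.png",cv2.resize(a,None,fx=10,fy=10,interpolation=cv2.INTER_CUBIC))
cv2.imwrite("pics/c_sc.png",cv2.resize(b,None,fx=10,fy=10,interpolation=cv2.INTER_CUBIC))
```

```text
(no output)
```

View pics/c_top.png

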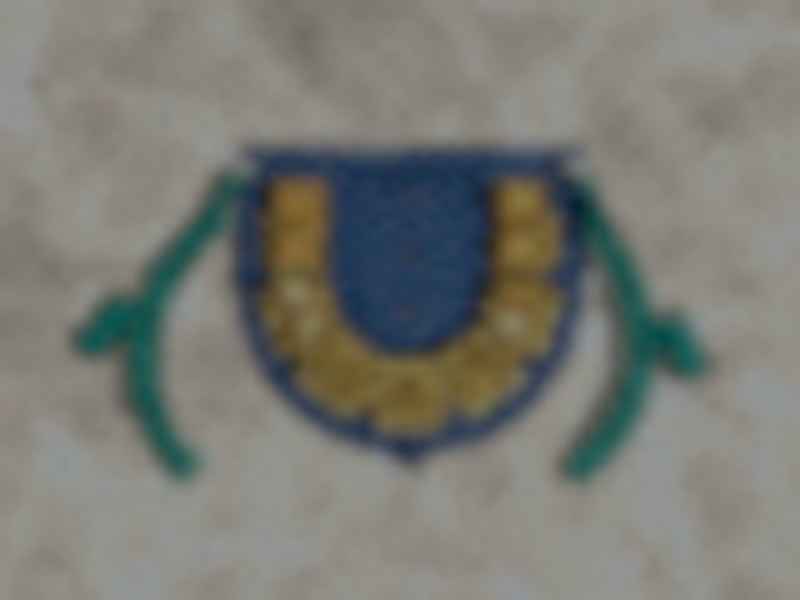

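View pics/c_sc.png

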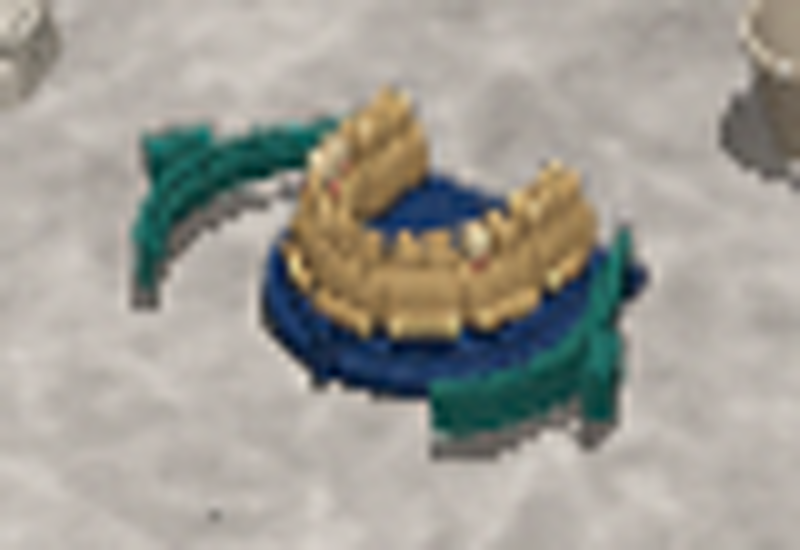

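Top crop: the arch legs are at crop x≈300 and 522, with their back ends at y≈178 and the front of the teeth at (410,432). The left pad is around (90,340) and the right pad around (695,365). The scene crop shows every section standing proud, with the left leg's back end at (393,92).

```bash
cat >> h.py <<'E'
T=lambda p:(np.array(p,float)-4.5)/10+[230,210]
S=lambda p:(np.array(p,float)-4.5)/10+[215,205]
def tri(pt,ps):
    (o1,d1),(o2,d2)=ray("top",[pt]),ray("scene",[ps]); d1=d1[0];d2=d2[0]
    t=np.linalg.lstsq(np.c_[d1,-d2],o2-o1,rcond=None)[0]; a=o1+t[0]*d1;b=o2+t[1]*d2
    return (a+b)/2,np.linalg.norm(a-b)
E
python3 - <<'E'
from h import *
for n,a,b in [("Lleg back top",(300,182),(393,92)),("Rleg back top",(525,182),(560,168)),("front teeth",(410,425),(415,240)),
 ("Ltip",(183,470),(143,300)),("Rtip",(575,470),(432,385)),("Lpad",(85,340),(150,135)),("Rpad",(700,365),(600,335))]:
    p,e=tri(T(a),S(b)); print(n,p.round(4),round(e,4))
for n,p,z in [("legL",(300,182),.041),("legR",(525,182),.041),("front",(410,432),.041),("apex tray",(410,462),.005),("backL",(245,155),.005),("backR",(580,155),.005),
  ("hingeL",(232,185),.026),("hingeR",(580,195),.026),("padL in",(75,340),.026),("padL ends",(75,350),.026),("padR",(708,370),.026),("tipL",(183,478),.02),("tipR",(572,478),.02),
  ("legLfrontin",(410,355),.041)]:
    print(n,atz("top",[T(p)],z)[0].round(4))
E
```

```text
Lleg back top [0.4908 0.004  0.0408] 0.0019
Rleg back top [ 0.4924 -0.0499  0.0406] 0.0021
front teeth [ 0.4409 -0.0323  0.0409] 0.0201
Ltip [0.4219 0.0318 0.0034] 0.0
Rtip [ 0.4244 -0.0646  0.0231] 0.0007
Lpad [0.4523 0.0552 0.0269] 0.0005
Rpad [ 0.4509 -0.0945  0.0361] 0.001
legL [0.4915 0.0034 0.041 ]
legR [ 0.4931 -0.0507  0.041 ]
front [ 0.4323 -0.025   0.041 ]
apex tray [ 0.4256 -0.0243  0.005 ]
backL [0.5003 0.0191 0.005 ]
backR [ 0.5028 -0.064   0.005 ]
hingeL [0.4913 0.0207 0.026 ]
hingeR [ 0.4914 -0.0641  0.026 ]
padL in [0.4524 0.0575 0.026 ]
padL ends [0.45   0.0574 0.026 ]
padR [ 0.4498 -0.0964  0.026 ]
tipL [0.4199 0.0305 0.02  ]
tipR [ 0.4227 -0.0642  0.02  ]
legLfrontin [ 0.4507 -0.0244  0.041 ]
```

jog_arm(
  deltas=[0, 0, 10, 140, -295, 0, 0, 0, 0, 20, 283, -590, 0, 0, 0, 0, 20, 283, -590, 0, 0, 0, 0, 20, 283, -590, 0, 0, 0, 0, 20, 283, -590, 0, 0, 0, 0, 20, 283, -590, 0, 0, 0, 0, 20, 283, -590, 0, 0, 0, 0, 20, 283, -590, 0, 0, 0, 0, 20, 283, -590, 0, 0, 0, 0, 20, 283, -590, 0, 0, 0, 0, 20, 283, -590, 0, 0, 0, 0, 20, 283, -590, 0, 0, 0, 0, 20, 283, -590, 0, 0, 0, 0, 20, 283, -590, 0, 0, 0, 0, 20, 283, -590, 0, 0, 0, 0, 20, 283, -590, 0, 0, 0, 0, 20, 283, -590, -60, 0, 0, 0, 20, 283, -590, -120, 0, 0, 0, 20, 283, -590, -165, 0, 0, 0, 20, 283, -590, -170, 0],
  grip_force=40,
)

```text
clock: 2.1
position: [0.4752, -0.0466, 0.0688]
ee_rot: [-0.004, -0.001, 1.0, 0.001]
contact_force: [-0.2, -0.1, 0.7]
width: 0.0
gripper_force: 0.0
```

Run:
```python
from h import *
im=imaging.get_image("scene");s=manip.get_state();print(s['position'],s['ee_rot'].round(3),s['contact_force'].round(1))
t=s['position']-[0,0,.011]; print("tip px",proj("scene",[t]),"sec1 top",proj("scene",[[.479,-.0505,.041]]))
cv2.imwrite("pics/s1.png",cv2.resize(im[190:265,210:310],None,fx=8,fy=8,interpolation=cv2.INTER_CUBIC))
```

```text
[ 0.47445237 -0.04650867  0.06735182] [-0.005 -0.001  1.     0.002] [-1.2  0.8 -1.6]
tip px [[265.02541892 219.2444683 ]] sec1 top [[267.68576782 223.90086676]]
```

View pics/s1.png

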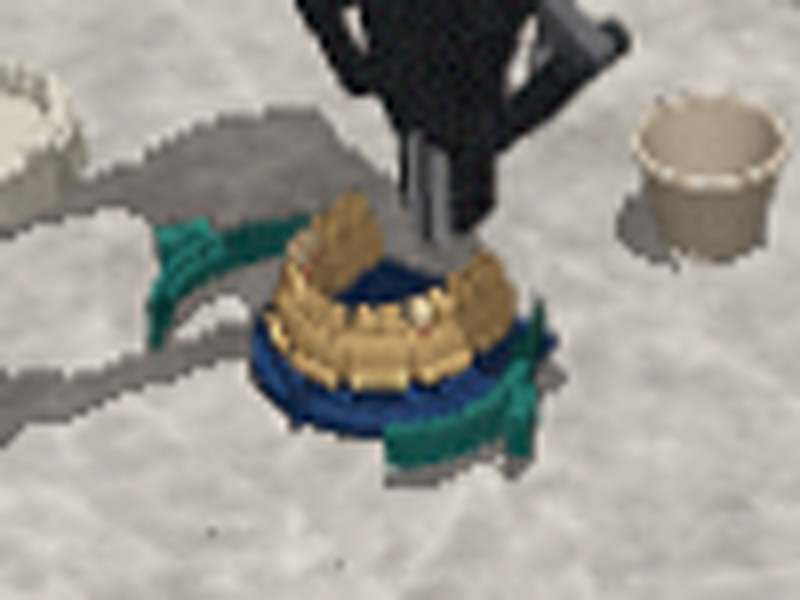

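The closed fingertips show at crop (440,235), right where the projected TCP puts them. They sit just above and inside section 1 (leg top at about (485,265)). I'll let the arm settle to see the offset between the commanded and measured pose.

jog_arm(
  deltas=[0, 0, 0, 0, 0, 0, 0, 0, 0, 0, 0, 0, 0, 0, 0, 0, 0, 0, 0, 0, 0],
)

```text
clock: 2.45
position: [0.481, -0.0494, 0.0742]
ee_rot: [0.002, -0.001, 1.0, -0.0]
contact_force: [0.0, 0.2, 0.9]
width: 0.0004
gripper_force: 0.0
```

jog_arm(
  deltas=[0, 0, 0, -1, -1, -5, 0, 0, 0, 0, -1, -1, -10, 0, 0, 0, 0, -1, -1, -15, 0, 0, 0, 0, -1, -1, -17, 0, 0, 0, 0, -1, -1, -17, 0, 0, 0, 0, -1, -1, -17, 0, 0, 0, 0, -1, -1, -17, 0, 0, 0, 0, -1, -1, -17, 0],
)

```text
clock: 3.25
position: [0.4787, -0.0506, 0.0554]
ee_rot: [0.0, -0.0, 1.0, 0.0]
contact_force: [0.2, 0.8, 0.3]
width: -0.0001
gripper_force: 0.0
```

jog_arm(
  deltas=[0, 0, 0, 0, 0, -1, 0, 0, 0, 0, 0, 0, -2, 0, 0, 0, 0, 0, 0, -3, 0, 0, 0, 0, 0, 0, -4, 0, 0, 0, 0, 0, 0, -5, 0, 0, 0, 0, 0, 0, -6, 0, 0, 0, 0, 0, 0, -6.5, 0, 0, 0, 0, 0, 0, -7, 0, 0, 0, 0, 0, 0, -7.5, 0, 0, 0, 0, 0, 0, -7.5, 0],
)

```text
clock: 4.25
position: [0.4785, -0.0506, 0.0478]
ee_rot: [0.0, -0.0, 1.0, 0.0]
contact_force: [-0.9, 0.2, 2.7]
width: 0.0001
gripper_force: 1.4
```

jog_arm(
  deltas=[0, 0, 0, 0, 0, -0.4, 0, 0, 0, 0, 0, 0, -0.8, 0, 0, 0, 0, 0, 0, -1.2, 0, 0, 0, 0, 0, 0, -1.5, 0, 0, 0, 0, 0, 0, -1.5, 0],
)

```text
clock: 4.75
position: [0.4786, -0.0506, 0.0469]
ee_rot: [0.0, -0.0, 1.0, -0.0]
contact_force: [-1.8, 0.8, 9.1]
width: -0.0002
gripper_force: 4.3
```

Section 1 is home: the force rose to 9 N at TCP z = 0.0469, which matches the 36 mm seat height. Next is section 2, done in a single call: up, across, down.

jog_arm(
  deltas=[0, 0, 0, 0, 0, 5, 0, 0, 0, 0, 0, 0, 10, 0, 0, 0, 0, -7, 0.5, 10, 0, 0, 0, 0, -14, 1, 10, 0, 0, 0, 0, -21, 1.5, 10, 0, 0, 0, 0, -21, 1.5, 10, 0, 0, 0, 0, -21, 1.5, 8.5, 0, 0, 0, 0, -21, 1.5, 7.5, 0, 0, 0, 0, -21, 1.5, 6.5, 0, 0, 0, 0, -21, 1.5, 5.5, 0, 0, 0, 0, -21, 1.5, 4.5, 0, 0, 0, 0, -21, 1.5, 3.5, 0, 0, 0, 0, -21, 1.5, 2.5, 0, 0, 0, 0, -21, 1.5, 1.5, 0, 0, 0, 0, -21, 1.5, 1, 0, 0, 0, 0, -21, 1.5, 0.5, 0, 0, 0, 0, -21, 1.5, 0, 0, 0, 0, 0, -21, 1.5, 0, 0],
)

```text
clock: 6.55
position: [0.4578, -0.0492, 0.0469]
ee_rot: [0.0, -0.0, 1.0, -0.0]
contact_force: [-1.0, 0.1, 8.4]
width: 0.0004
gripper_force: 3.9
```

jog_arm(
  deltas=[0, 0, 0, 0, 0, 5, 0, 0, 0, 0, 0, 0, 10, 0, 0, 0, 0, -5, 3, 10, 0, 0, 0, 0, -10, 6, 10, 0, 0, 0, 0, -14, 9, 10, 0, 0, 0, 0, -14, 9, 10, 0, 0, 0, 0, -14, 9, 8.5, 0, 0, 0, 0, -14, 9, 7.5, 0, 0, 0, 0, -14, 9, 6.5, 0, 0, 0, 0, -14, 9, 5.5, 0, 0, 0, 0, -14, 9, 4.5, 0, 0, 0, 0, -14, 9, 3.5, 0, 0, 0, 0, -14, 9, 2.5, 0, 0, 0, 0, -14, 9, 1.5, 0, 0, 0, 0, -14, 9, 1, 0, 0, 0, 0, -14, 9, 0.5, 0, 0, 0, 0, -14, 9, 0, 0, 0, 0, 0, -14, 9, 0, 0],
)

```text
clock: 8.35
position: [0.4435, -0.0401, 0.0469]
ee_rot: [0.0, -0.0, 1.0, 0.0]
contact_force: [-1.8, -0.1, 6.0]
width: 0.0003
gripper_force: 3.0
```

jog_arm(
  deltas=[0, 0, 0, 0, 0, 5, 0, 0, 0, 0, 0, 0, 10, 0, 0, 0, 0, -1, 5, 10, 0, 0, 0, 0, -3, 11, 10, 0, 0, 0, 0, -4, 16, 10, 0, 0, 0, 0, -4, 16, 10, 0, 0, 0, 0, -4, 16, 8.5, 0, 0, 0, 0, -4, 16, 7.5, 0, 0, 0, 0, -4, 16, 6.5, 0, 0, 0, 0, -4, 16, 5.5, 0, 0, 0, 0, -4, 16, 4.5, 0, 0, 0, 0, -4, 16, 3.5, 0, 0, 0, 0, -4, 16, 2.5, 0, 0, 0, 0, -4, 16, 1.5, 0, 0, 0, 0, -4, 16, 1, 0, 0, 0, 0, -4, 16, 0.4, 0, 0, 0, 0, -4, 16, -0.2, 0, 0, 0, 0, -4, 16, -0.2, 0],
)

```text
clock: 10.15
position: [0.4396, -0.0242, 0.0468]
ee_rot: [0.0, -0.0, 1.0, -0.0]
contact_force: [-1.8, 0.1, 9.6]
width: 0.0004
gripper_force: 4.5
```

jog_arm(
  deltas=[0, 0, 0, 0, 0, 5, 0, 0, 0, 0, 0, 0, 10, 0, 0, 0, 0, 1, 5, 10, 0, 0, 0, 0, 3, 11, 10, 0, 0, 0, 0, 4, 17, 10, 0, 0, 0, 0, 4, 17, 10, 0, 0, 0, 0, 4, 17, 8.5, 0, 0, 0, 0, 4, 17, 7.5, 0, 0, 0, 0, 4, 17, 6.5, 0, 0, 0, 0, 4, 17, 5.5, 0, 0, 0, 0, 4, 17, 4.5, 0, 0, 0, 0, 4, 17, 3.5, 0, 0, 0, 0, 4, 17, 2.5, 0, 0, 0, 0, 4, 17, 1.5, 0, 0, 0, 0, 4, 17, 1, 0, 0, 0, 0, 4, 17, 0.5, 0, 0, 0, 0, 4, 17, 0, 0, 0, 0, 0, 4, 17, 0, 0],
)

```text
clock: 11.95
position: [0.4435, -0.0072, 0.0469]
ee_rot: [0.0, -0.0, 1.0, -0.0]
contact_force: [-3.8, 0.5, 10.9]
width: 0.0001
gripper_force: 5.2
```

jog_arm(
  deltas=[0, 0, 0, 0, 0, 5, 0, 0, 0, 0, 0, 0, 10, 0, 0, 0, 0, 5, 3, 10, 0, 0, 0, 0, 10, 6, 10, 0, 0, 0, 0, 14, 9, 10, 0, 0, 0, 0, 14, 9, 10, 0, 0, 0, 0, 14, 9, 8.5, 0, 0, 0, 0, 14, 9, 7.5, 0, 0, 0, 0, 14, 9, 6.5, 0, 0, 0, 0, 14, 9, 5.5, 0, 0, 0, 0, 14, 9, 4.5, 0, 0, 0, 0, 14, 9, 3.5, 0, 0, 0, 0, 14, 9, 2.5, 0, 0, 0, 0, 14, 9, 1.5, 0, 0, 0, 0, 14, 9, 1, 0, 0, 0, 0, 14, 9, 0.5, 0, 0, 0, 0, 14, 9, 0, 0, 0, 0, 0, 14, 9, 0, 0],
)

```text
clock: 13.75
position: [0.4575, 0.0019, 0.0469]
ee_rot: [0.0, -0.0, 1.0, -0.0]
contact_force: [-2.1, 0.6, 10.0]
width: -0.0002
gripper_force: 4.8
```

jog_arm(
  deltas=[0, 0, 0, 0, 0, 5, 0, 0, 0, 0, 0, 0, 10, 0, 0, 0, 0, 7, 0.5, 10, 0, 0, 0, 0, 14, 1, 10, 0, 0, 0, 0, 21, 1.5, 10, 0, 0, 0, 0, 21, 1.5, 10, 0, 0, 0, 0, 21, 1.5, 8.5, 0, 0, 0, 0, 21, 1.5, 7.5, 0, 0, 0, 0, 21, 1.5, 6.5, 0, 0, 0, 0, 21, 1.5, 5.5, 0, 0, 0, 0, 21, 1.5, 4.5, 0, 0, 0, 0, 21, 1.5, 3.5, 0, 0, 0, 0, 21, 1.5, 2.5, 0, 0, 0, 0, 21, 1.5, 1.5, 0, 0, 0, 0, 21, 1.5, 1, 0, 0, 0, 0, 21, 1.5, 0.5, 0, 0, 0, 0, 21, 1.5, 0, 0, 0, 0, 0, 21, 1.5, 0, 0],
)

```text
clock: 15.55
position: [0.4783, 0.0034, 0.0469]
ee_rot: [-0.0, -0.0, 1.0, 0.0]
contact_force: [-3.2, 0.8, 9.9]
width: 0.0003
gripper_force: 4.7
```

All seven sections seated at the same height (TCP z = 0.0469). I'll lift out, hover beside the left gate and take a look.

jog_arm(
  deltas=[0, 0, 0, 0, 0, 10, 0, 0, 0, 0, 0, 0, 30, 0, 0, 0, 0, 0, 0, 55, 0, 0, 0, 0, -2, 20, 60, 0, 0, 0, 0, -4, 45, 60, 0, 0, 0, 0, -6, 65, 60, 0, 0, 0, 0, -6, 77, 60, 0, 0, 0, 0, -6, 77, 60, 0, 0, 0, 0, -6, 77, 60, 0, 0, 0, 0, -6, 77, 60, 0],
)

```text
clock: 16.55
position: [0.4728, 0.0797, 0.1061]
ee_rot: [0.0, 0.0, 1.0, -0.0]
contact_force: [0.3, 0.2, 0.3]
width: 0.0001
gripper_force: 0.0
```

Run:
```python
from h import *
a=imaging.get_image("scene");b=imaging.get_image("top");s=manip.get_state();print(s['position'],s['contact_force'].round(1))
r=lambda i:cv2.resize(i,None,fx=6,fy=6,interpolation=cv2.INTER_CUBIC)
cv2.imwrite("pics/s2.png",np.vstack([r(a[210:260,195:325]),r(b[215:265,190:320])]))
```

```text
[0.47271159 0.07969633 0.10605453] [-0.2  0.5 -0.8]
```

View pics/s2.png

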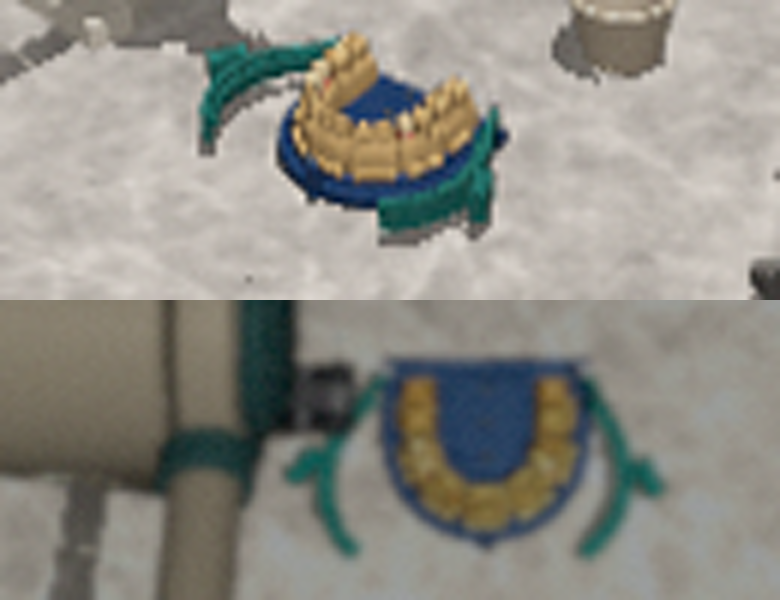

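The picture shows the teeth flush at an even height and both gates still open, with the left pad at (292,465) and the right pad at (655,478) in the lower half. The model has not moved. I'll lower outside the left pad and push inward.

jog_arm(
  deltas=[0, 0, 0, 0, 0, -20, 0, 0, 0, 0, 0, 0, -40, 0, 0, 0, 0, 0, 0, -60, 0, 0, 0, 0, 0, 0, -75, 0, 0, 0, 0, 0, 0, -83, 0, 0, 0, 0, 0, 0, -83, 0, 0, 0, 0, 0, 0, -83, 0, 0, 0, 0, -3, -4, -83, 0, 0, 0, 0, -6, -8, -83, 0, 0, 0, 0, -8, -12, -83, 0, 0, 0, 0, -10, -16, -83, 0, 0, 0, 0, -12, -19, -83, 0, 0, 0, 0, -14, -22, -83, 0, 0, 0, 0, -16, -25, -83, 0, 0, 0, 0, -18, -28, -83, 0, 0, 0, 0, -20, -31, -83, 0, 0, 0, 0, -22, -34, -83, 0, 0, 0, 0, -24, -36, -83, 0, 0, 0, 0, -25, -37, -83, 0, 0, 0, 0, -25, -37, -83, 0],
)

```text
clock: 18.65
position: [0.4472, 0.0432, 0.0231]
ee_rot: [-0.0, -0.0, 1.0, 0.0]
contact_force: [0.3, 0.5, 0.7]
width: 0.0001
gripper_force: 0.0
```

jog_arm(
  deltas=[0, 0, 0, 0, -1, 0, 0, 0, 0, 0, 0, -2, 0, 0, 0, 0, 0, 0, -3, 0, 0, 0, 0, 0, 0, -4, 0, 0, 0, 0, 0, 0, -5, 0, 0, 0, 0, 0, 0, -5, 0, 0],
)

```text
clock: 19.25
position: [0.4476, 0.0383, 0.0231]
ee_rot: [0.0, -0.0, 1.0, -0.0]
contact_force: [-0.1, 0.4, 0.1]
width: 0.0002
gripper_force: 0.1
```

Run:
```python
from h import *
a=imaging.get_image("scene");s=manip.get_state();print(s['position'],s['contact_force'].round(1))
cv2.imwrite("pics/s3.png",cv2.resize(a[200:260,205:285],None,fx=8,fy=8,interpolation=cv2.INTER_CUBIC))
```

```text
[0.4477219  0.03826769 0.02316324] [-0.5  0.7 -0.3]
```

View pics/s3.png

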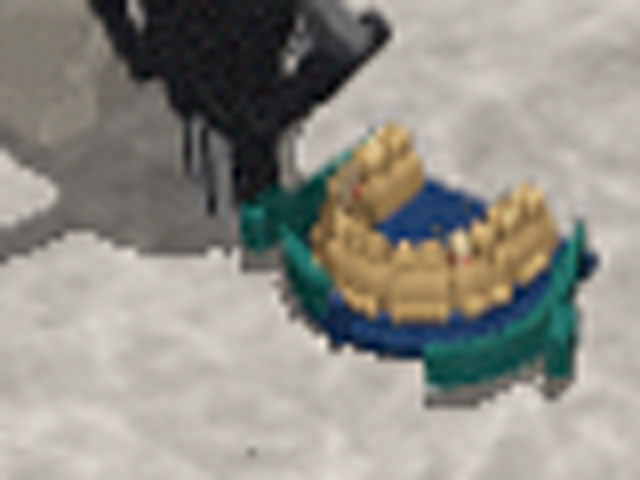

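The left gate has followed the push and is nearly shut, with its pad at (262,225) against the finger. I'll press on until the force rises.

jog_arm(
  deltas=[0, 0, 0, 0, -1, 0, 0, 0, 0, 0, 0, -2, 0, 0, 0, 0, 0, 0, -3, 0, 0, 0, 0, 0, 0, -3, 0, 0],
)

```text
clock: 19.7
position: [0.4474, 0.0355, 0.0231]
ee_rot: [-0.0, 0.0, 1.0, 0.0]
contact_force: [-0.6, 0.7, 0.1]
width: 0.0002
gripper_force: 0.6
```

jog_arm(
  deltas=[0, 0, 0, 0, -0.5, 0, 0, 0, 0, 0, 0, -1, 0, 0, 0, 0, 0, 0, -1.5, 0, 0, 0, 0, 0, 0, -2, 0, 0, 0, 0, 0, 0, -2, 0, 0],
)

```text
clock: 20.2
position: [0.4473, 0.0336, 0.0231]
ee_rot: [-0.0, -0.0, 1.0, 0.0]
contact_force: [0.1, 4.6, 1.1]
width: -0.0003
gripper_force: 2.2
```

jog_arm(
  deltas=[0, 0, 0, 0, -0.4, 0, 0, 0, 0, 0, 0, -0.8, 0, 0, 0, 0, 0, 0, -0.8, 0, 0],
)

```text
clock: 20.5
position: [0.4474, 0.0326, 0.0231]
ee_rot: [-0.0, -0.0, 1.0, 0.0]
contact_force: [-1.5, 3.2, 1.1]
width: -0.0002
gripper_force: 2.1
```

The force has levelled off at 3 to 4 N, with the model creeping about 1 mm, so the left gate is on its stop. I'll back off and cross to the right side.

jog_arm(
  deltas=[0, 0, 0, 0, 8, 0, 0, 0, 0, 0, 3, 25, 0, 0, 0, 0, 0, 3, 25, 25, 0, 0, 0, 0, 3, 25, 60, 0, 0, 0, 0, 5, 20, 84, 0, 0, 0, 0, 10, -10, 84, 0, 0, 0, 0, 15, -50, 84, 0, 0, 0, 0, 20, -90, 84, 0, 0, 0, 0, 21, -130, 84, 0, 0, 0, 0, 21, -155, 84, 0, 0, 0, 0, 21, -157, 84, 0, 0, 0, 0, 21, -157, 84, 0, 0, 0, 0, 21, -157, 60, 0, 0, 0, 0, 21, -157, 30, 0, 0, 0, 0, 21, -157, 10, 0, 0, 0, 0, 21, -157, 0, 0, 0, 0, 0, 21, -157, 0, 0, 0, 0, 0, 21, -157, 0, 0],
)

```text
clock: 22.3
position: [0.4691, -0.124, 0.0237]
ee_rot: [0.0, -0.001, 1.0, -0.0]
contact_force: [-0.4, -0.8, 0.4]
width: 0.0002
gripper_force: 0.0
```

Next I push toward (0.448, -0.087).

jog_arm(
  deltas=[0, 0, 0, -1, 4, 0, 0, 0, 0, 0, -3, 8, 0, 0, 0, 0, 0, -5, 12, 0, 0, 0, 0, 0, -7, 15, 0, 0, 0, 0, 0, -9, 18, 0, 0, 0, 0, 0, -11, 21, 0, 0, 0, 0, 0, -13, 24, 0, 0, 0, 0, 0, -15, 27, 0, 0, 0, 0, 0, -17, 30, 0, 0, 0, 0, 0, -19, 33, 0, 0, 0, 0, 0, -21, 36, 0, 0, 0, 0, 0, -21, 37, 0, 0, 0, 0, 0, -21, 37, 0, 0],
)

```text
clock: 23.6
position: [0.4472, -0.0871, 0.023]
ee_rot: [-0.0, -0.0, 1.0, 0.0]
contact_force: [-0.1, 0.4, -0.5]
width: 0.0001
gripper_force: 0.0
```

jog_arm(
  deltas=[0, 0, 0, 0, 1, 0, 0, 0, 0, 0, 0, 2, 0, 0, 0, 0, 0, 0, 3, 0, 0, 0, 0, 0, 0, 3, 0, 0],
)

```text
clock: 24.0
position: [0.4474, -0.0847, 0.0231]
ee_rot: [-0.0, -0.0, 1.0, -0.0]
contact_force: [-0.8, -3.4, 0.4]
width: -0.0003
gripper_force: 1.8
```

jog_arm(
  deltas=[0, 0, 0, 0, 0.5, 0, 0, 0, 0, 0, 0, 1, 0, 0, 0, 0, 0, 0, 1.5, 0, 0, 0, 0, 0, 0, 1.5, 0, 0],
)

```text
clock: 24.4
position: [0.4475, -0.0828, 0.0231]
ee_rot: [-0.0, -0.0, 1.0, 0.0]
contact_force: [-1.1, -3.3, -0.6]
width: -0.0002
gripper_force: 1.6
```

The force has levelled off again with the model creeping, so the right gate is shut. I'll withdraw and check.

jog_arm(
  deltas=[0, 0, 0, 0, -8, 0, 0, 0, 0, 0, 3, -25, 0, 0, 0, 0, 0, 3, -25, 30, 0, 0, 0, 0, 3, -25, 70, 0, 0, 0, 0, 3, -25, 110, 0, 0, 0, 0, -20, -60, 140, 0, 0, 0, 0, -50, -100, 140, 0, 0, 0, 0, -70, -140, 140, 0, 0, 0, 0, -70, -160, 140, 0, 0, 0, 0, -70, -160, 140, 0, 0, 0, 0, -70, -160, 140, 0, 0, 0, 0, -70, -160, 140, 0],
)

```text
clock: 25.6
position: [0.3776, -0.2416, 0.1628]
ee_rot: [-0.0, -0.0, 1.0, 0.001]
contact_force: [-1.7, 0.4, -0.1]
width: 0.0002
gripper_force: 0.0
```

Run:
```python
from h import *
a=imaging.get_image("scene");b=imaging.get_image("top");s=manip.get_state();print(s['position'],s['contact_force'].round(1))
r=lambda i:cv2.resize(i,None,fx=8,fy=8,interpolation=cv2.INTER_CUBIC)
cv2.imwrite("pics/s4.png",np.hstack([r(a[200:265,215:263+37-2][:, :48+32]),r(b[210:275,250:270])])[:, :800] if 0 else np.hstack([r(a[205:260,222:272]),r(b[212:267,247:297])]))
```

```text
[ 0.37771094 -0.24161688  0.16294332] [ 0.7 -0.2 -0. ]
```

View pics/s4.png

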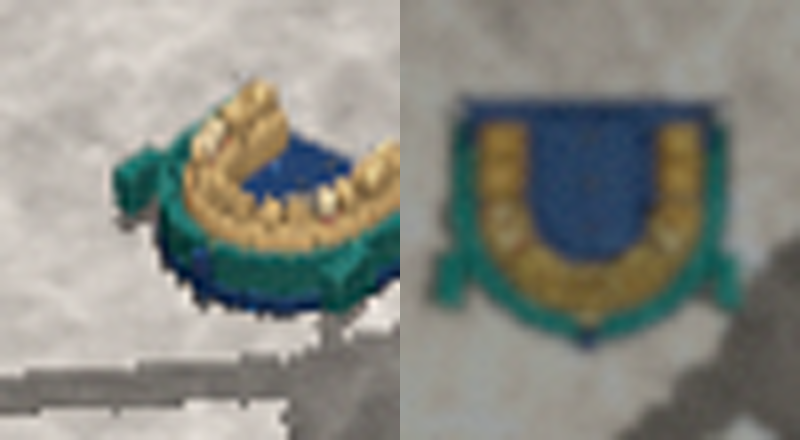

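Both gates hug the arch and meet at the front notch (588,335). The pads sit symmetrically at (448,280) and (728,278), and the teeth are level. I'm handing it in.

```bash
python3 -c "
from rig import manip;print(manip.sign_off())"
```

```text
the job is handed in; nothing more can be done
None
```

All seven sections were pressed home in order from 1 to 7, both gates were pushed shut, the arm was withdrawn clear, and the job was handed in at about 26 s; sign-off returned no verdict, so the result rests on the force readings and the final picture.

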